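# Lock the V-block and hold a lens barrel seated in it

## Task

Swing the turnbutton on the fixture plate fully round so that its nose locks over the V-block's foot. Then take the lens barrel from its wooden rest and lay it in the V, centred along the groove, with its wide collar hanging clear past the end of the block away from the turnbutton. Finish while still holding it there with the fingers, pressed down evenly onto both flanks with a steady push of about 10 N, and leave the other things on the counter where they are.

Things in the scene. Friction and masses are not known exactly. Their poses are not given: they have to be found in the camera images.
- fixture: Fixed aluminium base plate, 180 x 84 x 10 mm, with low lips (tops 17 mm above the counter) round the V-block. Origin on its underside, below the middle of the V-block; x runs along the V groove, from the turnbutton end to the free end; z up. Plate: x = -117 to +63 mm, y = -42 to +42 mm.
- turnbutton (a joint): Brass turnbutton, flat bar 73 mm long, 7 mm thick, on a vertical pivot near the plate's -x end. 0 = open: nose to the fixture's +y, tail with thumb pin to -y. Grows clockwise seen from above; end stop 1.571 = locked: nose to +x over the V-block's foot, tail to -x. Starts at 0 to 0.35. Stays where left; friction 0.06 N m (2 N at the pin).
- turnbutton_pivot (a point): Point on the turnbutton's vertical pivot axis, 23.5 mm above the counter, at x = -66 mm, y = 0 of the fixture.
- thumb_pin_top (a point): Centre of the top of the turnbutton's upright steel thumb pin: round, 10 mm across, standing 24 mm above the bar; the top is 55 mm above the counter and 36 mm from the pivot axis. It can be pinched from above (and turns freely between the fingers) or pushed.
- v_block: Steel V-block, loose in the plate's nest (0.9 kg, 1 mm play). Foot 98 x 61 x 12 mm; body 64 mm long (x), 60 wide, top faces 35 mm above its underside. 90-degree V along x, bottom line 18 mm above the underside, mouth 35 mm wide. Origin: centre of underside, 10 mm above the counter; x as the fixture's. A seated barrel's axis lies 46.3 mm above it, 56.3 mm above the counter.
- flank_left: The 45-degree flank of the V on the V-block's +y side, 64 mm long, part of the V-block; its origin and axes are those of the V-block.
- flank_right: The 45-degree flank on the -y side, likewise.
- rest: Fixed wooden rest, plate 70 x 56 x 8 mm with two dowels (8 mm thick, 70 mm long, tops 15 mm above the counter) along x on which the barrel lies. Origin: centre of its underside. It stands either left of the robot's middle or to the right, near the robot; the steel bench block has the other place.
- lens_barrel: Lens barrel, rigid, lying, 0.16 to 0.26 kg: smooth aluminium cylinder 40 mm across, 84 mm long, with a dark knurled collar 48 mm across, 12 mm long at its +x end; glass in both ends. Origin on the axis at the middle of the smooth 84 mm; x along the axis to the collar. On the rest the axis is level, 31.2 mm above the counter, along the rest's x.
- collar_end (a point): Centre of the collar's outer end face, on the barrel's axis, 54 mm from the barrel's origin.
- steel_block: Bystander: round dark steel bench block, 69 mm across, 35 mm high, 0.92 kg, loose. Origin: centre of its underside. To be left alone.
- pliers: Bystander: small orange-handled pliers lying on the counter beyond the work, 53 x 106 x 10 mm, loose. Origin: centre of its underside. To be left alone.
- blower: Bystander: black rubber blower bulb, 46 mm across, 82 mm high, standing beyond the work, loose. Origin: centre of its underside. To be left alone.

How it is judged (in metres and radians):
On the way, in this order (a step that is already met when the one before it is completed fails the run):
1. the turnbutton is locked over the V-block's foot (value of joint turnbutton above 1.3 rad and height (world z) of lens_barrel below 0.045 m), for 0.2 s.
2. the barrel lies seated in the V of the locked V-block, collar end away from the turnbutton (value of joint turnbutton above 1.3 rad and x of lens_barrel in the frame of v_block between -0.008 and 0.008 m and y of lens_barrel in the frame of v_block between -0.003 and 0.003 m and z of lens_barrel in the frame of v_block between 0.0435 and 0.0485 m and angle between the x axis of lens_barrel and the x axis of v_block, either way round below 0.06 rad and x of collar_end in the frame of v_block above 0.03 m), for 0.2 s.
At the end, for the whole second after the job is handed in: Turnbutton past 1.3 rad; V-block in its nest; barrel in the V: within 3 mm sideways, 2.5 mm in height, 0.06 rad, 8 mm along, collar past the end away from the turnbutton; at rest, over 3 N on each flank, fingers on it with over 3 N, not touching the plate (all of step 2 and horizontal distance between v_block and fixture below 0.006 m and z of v_block in the frame of fixture between 0.008 and 0.0125 m and angle between v_block's own z axis and vertical below 0.05 rad and contact force between lens_barrel and flank_left above 3 N and contact force between lens_barrel and flank_right above 3 N and contact force between the fingers and lens_barrel above 3 N and contact force between lens_barrel and fixture below 0.3 N and linear speed of lens_barrel below 0.02 m/s); the arm keeps its last pose, push and grip.
It fails at once if a flank is pressed with more than 60 N (contact force between lens_barrel and flank_left above 60 N or contact force between lens_barrel and flank_right above 60 N).
It fails at once if the bench block, pliers or blower is moved by more than 20 mm (distance of any of steel_block, pliers, blower from where it was at the start of the episode above 0.02 m).
It also fails if it takes over 64 s, if anything falls off the work surface, if the arm or the gripper's body presses on something with over 40 N, if the wrist force passes 120 N, or if a joint passes its speed limit or range.

## Robot

A 6-joint arm with a two-finger parallel gripper is mounted at the origin on a cart in front of the work surface, level with it; the furniture and walls round the work are solid. World frame = base frame: x ahead of the robot, y to its left, z up, the work surface at z = 0. Lengths are in mm, angles in degrees, forces in N, time in s.
With the tool pointing down it reaches from about 350 to 850 mm from the base axis. Payload 8.1 kg.
Tool frame: the origin (TCP) lies midway between the tips of the shut fingers; the grasp point (between the pads) lies 19 mm behind it; z points along the fingers, y is the line along which they close (so a half turn about z gives the same grasp; the last joint's range is limited). The gripper opens to 85 mm and grips with 20 to 120 N. Pads are 22 mm wide; open, the fingers measure 114 mm over their backs; the gripper's body (76 mm by 85 mm) begins 54 mm behind the grasp point. The pads swing forward as they close: fully open they stand 13 mm farther back than shut.
Start: joints at [-67.976, 7.471, 85.268, -0, 87.261, -4.893], TCP at [271.644, -534.99, 231.292] pointing down, gripper open.
Joint ranges: [-169.43, 169.43], [-51.17, 129.36], [1.28, 143.12], [-76.62, 256.62], [0, 156.53], [-152.29, 152.29]. Speed limits (degrees/s): [136.94, 136.94, 159.86, 180, 180, 180].

## Interface

Orientations are given as [roll, pitch, yaw] about the fixed x, y, z axes, in that order (R = Rz(yaw) Ry(pitch) Rx(roll)).
In Python, from bench import r gives the robot as it stands. The module is installed in compiled form; this text tells all that it offers.
- The arm moves only by the tool jog_arm, never from a script. Its argument "rows" is a list of rows, each a list of 2 entries, a list of its own where there are three numbers: the shift along the tool's x, y, z in mm, then the turn, a rotation vector about the tool's x, y, z in rad. A call has 1 to 10 rows; each row is the pose to reach, as a shift and turn from the pose commanded when the call began, along the tool's axes at that moment; what a row does not reach only later rows make up. A row lasts 1/10 s, in which the tool goes at most 50 mm and 8.59 degrees, less where a joint would pass 70% of its speed; a pose out of reach is approached as far as the arm can. A call with a gripper value outside its range is refused whole. "grip" is the finger opening in mm, from 0 to 85.4, set as the call begins (left out, the last holds). The fingers move at their own pace and stop on an object; "force" is the grip in N (left out, the last holds). Time passes only in rows, so rows that repeat a pose let the fingers close. It gives the time, the measured TCP pose, the force, the opening and the grip force at its end, in the units of the state.
- r.sense(): the state, without advancing time (a new reading comes with each control period).
- r.snapshot(name): name is "side" or "top" or "wrist"; returns (picture, depth): 480x640x3 uint8, blue, green, red; 480x640 float32, mm along the optical axis (not along the pixel's ray), 0 where there is no reading.
- r.camera_params(name): a dict with "fx", "fy", "cx", "cy" (pixels), "dist_coeffs" ([k1, k2, p1, p2, k3] as OpenCV has them; the pictures are not rectified), "pose" (4x4, takes a point from camera to world coordinates); the wrist camera has in their place "tool_from_camera" (4x4, takes a point from camera to tool coordinates, whose origin is the TCP and whose axes are the flange's). Camera axes: x right, y down, z forward; pixel columns grow to the right and rows downward; lengths in mm; the calibration is good to about 2 mm. A picture is of the moment at which its call begins: read the wrist's pose just before it. camera_params takes no time and is no camera call.
- r.hand_in(): hands the job in; it is judged then, once.
The state is a dict: "time": time; "joint_pos": joint angles; "qd": joint speeds; "joint_efforts": joint torques, N m; "tool_pos": TCP position; "tcp_rot": TCP orientation; "ft_force": force on the tool from outside, world axes, zero at the start; "wrist_torque": the same for the moment, N m; "finger_gap": finger opening in mm; "grip_force": force on a finger pad.
Only numpy, scipy, OpenCV 4.12 (cv2) and the standard library are available. Lean on these libraries where they do the work, as an engineer would, in place of code of your own. Each camera call takes 0.05 s, during which the arm holds its last target. There are 200 camera calls.

## Working session

There is one attempt and no reset: what is moved stays moved. The work goes in short steps, Python scripts to look and compute and a tool call to move; the robot and the scene stay as the last step left them, time stands still between calls to the robot, and variables do not carry over. Pictures are saved under pics/ and viewed, at most 10 in all, crops included, and the job is handed in when it is done.

Besides the shell and the picture viewer there is one more tool, called after "Call:" as name(argument=value, ...) on one line, values as JSON. jog_arm: Moves the arm, as the interface text tells. Its arguments: {"type":"object","properties":{"rows":{"type":"array"},"grip":{"type":"number"},"force":{"type":"number"}},"required":["rows"]}

```bash
mkdir -p pics; cat > h.py <<'E'
import numpy as np, cv2
from bench import r
from scipy.spatial.transform import Rotation as R
def cloud(name):
    s=r.sense(); img,d=r.snapshot(name); c=r.camera_params(name)
    K=np.array([[c['fx'],0,c['cx']],[0,c['fy'],c['cy']],[0,0,1]])
    v,u=np.mgrid[0:480,0:640]
    p=cv2.undistortPoints(np.stack([u,v],-1).reshape(-1,1,2).astype(float),K,np.array(c['dist_coeffs'],float)).reshape(480,640,2)
    P=np.dstack([p*d[...,None],d])
    if 'pose' in c: T=np.array(c['pose'])
    else:
        T=np.eye(4);T[:3,:3]=R.from_euler('xyz',s['tcp_rot'],degrees=True).as_matrix();T[:3,3]=s['tool_pos'];T=T@np.array(c['tool_from_camera'])
    W=P@T[:3,:3].T+T[:3,3]; W[d==0]=np.nan
    return img,d,W
E
python3 - <<'E'
from h import *
print(r.sense())
a={}
for n in('top','side'):
    img,d,W=cloud(n); cv2.imwrite(f'pics/{n}.png',img); np.savez(f'{n}.npz',W=W,img=img)
    print(n,np.array(r.camera_params(n)['pose']).round(2).tolist())
E
```

```text
{'time': 0.0, 'joint_pos': array([-6.79748240e+01,  7.51481026e+00,  8.53304837e+01, -9.74417644e-04,
        8.72618761e+01, -4.89424294e+00]), 'qd': array([ 0.01412559, -0.00296573, -0.09690134,  0.05303274, -0.0457915 ,
       -0.06078942]), 'joint_efforts': array([ 3.22886926e-04, -5.69395101e+01, -5.00546801e+01, -1.96686638e-04,
        1.45080415e-02,  1.02734589e-05]), 'tool_pos': array([ 271.43452107, -534.46329351,  230.23600095]), 'tcp_rot': array([-1.79893138e+02, -8.17373137e-03,  2.69194588e+01]), 'ft_force': array([ 0.44354262, -0.81669998, -0.63165547]), 'wrist_torque': array([-0.01894063, -0.00108144,  0.03974874]), 'grip_force': 0.0, 'finger_gap': 85.68654110632751}
top [[-0.01, -0.98, 0.17, 458.94], [-1.0, 0.01, -0.04, -21.6], [0.04, -0.17, -0.98, 933.16], [0.0, 0.0, 0.0, 1.0]]
side [[-0.93, -0.24, 0.26, 324.81], [-0.35, 0.59, -0.72, 731.51], [0.02, -0.77, -0.64, 751.3], [0.0, 0.0, 0.0, 1.0]]
```

View pics/top.png

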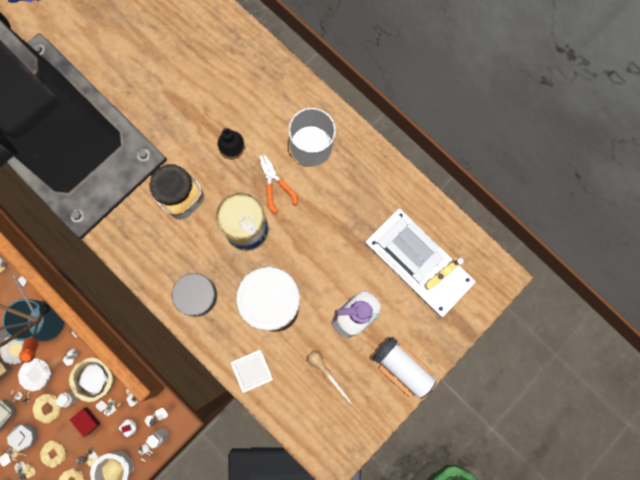

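View pics/side.png

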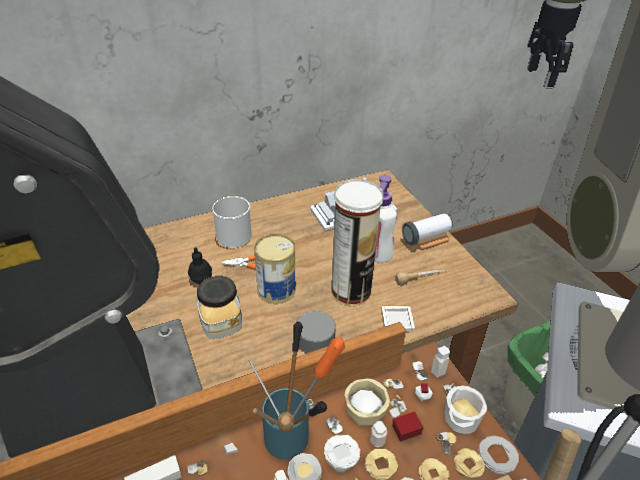

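The top view shows the fixture at about (420,262) with the V-block at (410,247), the yellow turnbutton at (443,275) and its pin near (461,262). The barrel lies at (405,367) with its collar up-left at (386,350), and a pump bottle stands at (357,315). The side view shows a tall can that hides part of the fixture.

```bash
python3 - <<'E'
from h import *
f=np.load('top.npz');W=f['W'];img=f['img']
def at(u,v): return W[v,u].round(1).tolist()
for n,u,v in [('block',410,247),('btn',443,275),('pin',461,262),('barrel',405,367),('bottle',357,312),('can',268,298),('counter',330,260)]: print(n,at(u,v))
def comp(lo,hi,box):
    x0,x1,y0,y1=box; S=W[y0:y1,x0:x1]; m=(S[...,2]>lo)&(S[...,2]<hi); return S[m]
# plate: z 6..13
def rect(P):
    return cv2.minAreaRect(P[:,:2].astype(np.float32))
P=comp(5,80,(362,480,205,318)); print('plate',rect(P),len(P))
P=comp(37,50,(370,450,215,290)); print('vtop',rect(P),len(P))
P=comp(25,34,(415,480,245,310)); print('bar',rect(P),len(P),P.mean(0))
P=comp(40,62,(430,480,240,300)); print('pin',P[:20].round(1).tolist())
P=comp(35,60,(368,440,335,400)); print('barrel',rect(P),len(P),P.mean(0),P[:,2].max())
P=comp(20,300,(330,385,285,340)); print('bottle',np.nanmin(P,0),np.nanmax(P,0))
for box,n in [((362,480,205,318),'fix'),((368,445,330,405),'bar')]:
  x0,x1,y0,y1=box;cv2.imwrite(f'pics/c_{n}.png',cv2.resize(img[y0:y1,x0:x1],None,fx=5,fy=5,interpolation=cv2.INTER_CUBIC))
E
```

```text
block [613.2, -203.3, 27.1]
btn [565.1, -255.2, 32.9]
pin [583.7, -280.7, 52.8]
barrel [418.5, -183.5, 50.5]
bottle [498.2, -96.6, 183.7]
can [514.2, 20.0, 232.6]
counter [596.6, -71.1, -3.0]
plate ((596.6326293945312, -229.3271942138672), (180.15052795410156, 102.06532287597656), 44.62250518798828) 5212
vtop ((610.1381225585938, -204.0237274169922), (63.87727737426758, 61.679447174072266), 44.16130065917969) 965
bar ((573.0677490234375, -239.56748962402344), (82.28491973876953, 61.49468231201172), 71.2409439086914) 436 [ 574.41534251 -243.92481953   30.11627704]
pin [[622.3, -234.2, 41.4], [620.0, -233.2, 45.1], [620.5, -235.6, 42.1], [618.5, -233.4, 44.0], [618.3, -234.8, 45.1], [618.4, -236.7, 44.2], [617.0, -233.6, 43.1], [616.8, -235.0, 43.9], [616.6, -236.3, 45.4], [616.6, -238.1, 45.0], [614.9, -232.9, 45.6], [615.4, -235.2, 42.6], [615.0, -236.4, 44.6], [615.4, -238.7, 42.3], [614.9, -239.5, 45.4], [613.1, -232.7, 45.9], [613.5, -234.9, 43.8], [613.5, -236.5, 43.8], [613.6, -240.1, 43.0], [613.3, -241.2, 45.1]]
barrel ((415.9914245605469, -186.59913635253906), (101.12512969970703, 46.66715621948242), 46.61921310424805) 1583 [ 416.67882725 -184.68747841   46.47511363] 57.701850656957276
bottle [ 466.37681715 -136.76963025   20.01219341] [532.72837121 -66.26179882 187.62053405]
```

View pics/c_fix.png

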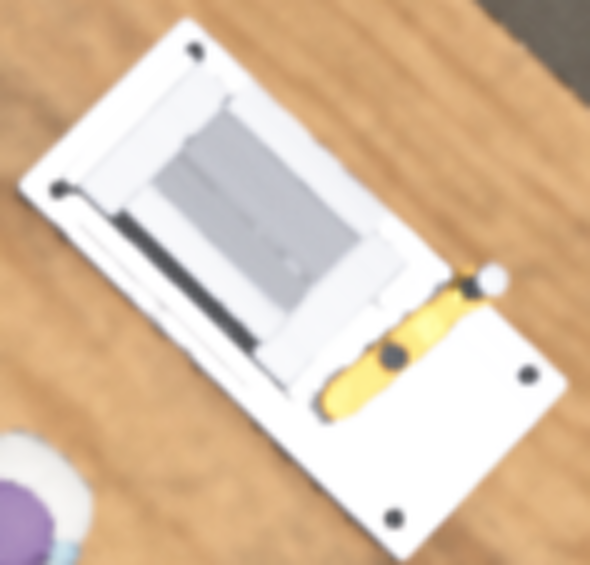

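```bash
cat >> h.py <<'E'
def jog(cur,tgt):
    """cur,tgt: x,y,z,yaw (tool down)"""
    f=lambda p:R.from_euler('xyz',[180,0,p[3]],degrees=True)
    a=f(cur); return a.inv().apply(np.subtract(tgt[:3],cur[:3])).round(1).tolist(),(a.inv()*f(tgt)).as_rotvec().round(4).tolist()
E
python3 - <<'E'
from h import *
print(np.array(r.camera_params('wrist')['tool_from_camera']).round(3).tolist(), r.camera_params('wrist'))
print(jog((271.6,-535,231.3,26.92),(540,-270,240,45)))
E
```

```text
[[0.0, -0.945, -0.328, 85.251], [1.0, -0.0, 0.001, 0.189], [-0.001, -0.328, 0.945, -143.458], [0.0, 0.0, 0.0, 1.0]] {'fx': 341.8477471337616, 'fy': 341.8477471337616, 'cx': 315.93235143486675, 'cy': 244.2385661898034, 'dist_coeffs': array([-0.03274017,  0.        ,  0.        ,  0.        ,  0.        ]), 'tool_from_camera': array([[ 1.37249843e-04, -9.44710785e-01, -3.27904733e-01,
         8.52505033e+01],
       [ 9.99999787e-01, -7.97853264e-05,  6.48431848e-04,
         1.89041716e-01],
       [-6.38742546e-04, -3.27904752e-01,  9.44710572e-01,
        -1.43458417e+02],
       [ 0.00000000e+00,  0.00000000e+00,  0.00000000e+00,
         1.00000000e+00]])}
([359.3, -114.8, -8.7], [0.0, 0.0, -0.3156])
```

```bash
python3 - <<'E'
from h import *
print(jog((271.6,-535,231.3,26.92),(590,-232,231.3,45)))
E
```

```text
([421.1, -126.0, -0.0], [0.0, 0.0, -0.3156])
```

Call:
jog_arm(rows=[[[40,-12,0],[0,0,-0.03]],[[80,-24,0],[0,0,-0.06]],[[125,-37,0],[0,0,-0.09]],[[170,-51,0],[0,0,-0.12]],[[215,-64,0],[0,0,-0.16]],[[260,-78,0],[0,0,-0.2]],[[305,-91,0],[0,0,-0.24]],[[350,-105,0],[0,0,-0.28]],[[390,-117,0],[0,0,-0.3156]],[[421.1,-126,0],[0,0,-0.3156]]], grip=30)

```text
time: 1.1
tool_pos: [591.4, -229.5, 230.6]
tcp_rot: [-179.9, -0.0, 45.2]
ft_force: [-0.1, -0.2, 0.6]
finger_gap: 29.7
grip_force: 0.0
```

Call:
jog_arm(rows=[[[0,0,25],[0,0,0]],[[0,0,55],[0,0,0]],[[0,0,71.3],[0,0,0]],[[0,0,71.3],[0,0,0]],[[0,0,71.3],[0,0,0]]])

```text
time: 1.6
tool_pos: [589.9, -232.3, 160.3]
tcp_rot: [-180.0, 0.0, 45.0]
ft_force: [0.2, -0.1, 0.7]
finger_gap: 29.9
grip_force: 0.0
```

```bash
python3 - <<'E'
from h import *
s=r.sense();print(s['time'],s['tool_pos'],s['tcp_rot'],s['ft_force'],s['finger_gap'],s['joint_pos'])
img,d,W=cloud('wrist'); cv2.imwrite('pics/w1.png',img); np.savez('w1.npz',W=W,img=img)
E
```

```text
1.6 [ 589.8843593  -232.25511098  160.28873628] [-1.79972853e+02  6.71700273e-03  4.49699044e+01] [ 0.22601363 -0.12593959  0.66086409] 29.898722557301458 [-2.61248261e+01  1.50257829e+01  8.41961849e+01  2.47278023e-03
  8.08058910e+01  1.89048753e+01]
```

View pics/w1.png

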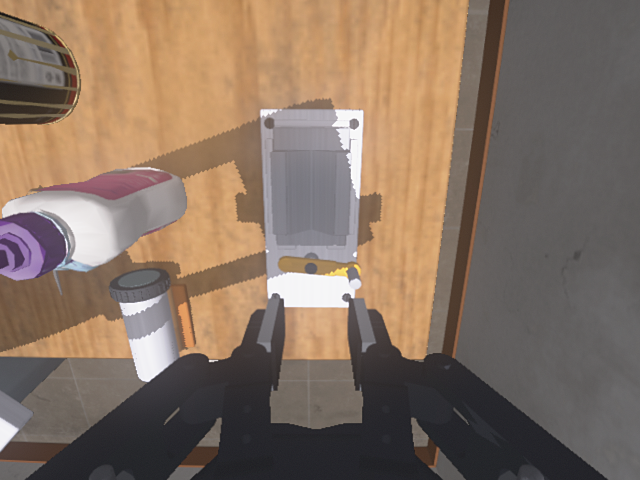

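The wrist view shows the plate spanning about (262-363, 110-307), the bar pivot at (311,268) and the pin top at (355,284). The barrel is at (145,325) with its collar end at (138,290).

```bash
python3 - <<'E'
from h import *
W=np.load('w1.npz')['W']; img=np.load('w1.npz')['img']
box=lambda x0,x1,y0,y1:W[y0:y1,x0:x1].reshape(-1,3)
sel=lambda P,lo,hi:P[(P[:,2]>lo)&(P[:,2]<hi)]
print('counter',np.nanmedian(box(390,430,130,170),0))
P=sel(box(250,375,100,312),5,60); rc=cv2.minAreaRect(P[:,:2].astype(np.float32)); print('plate',rc,len(P)); 
V=sel(box(265,365,140,245),40,50); print('v',cv2.minAreaRect(V[:,:2].astype(np.float32)),len(V),V[:,2].mean())
a=np.deg2rad(45);F=np.array([[np.cos(a),np.sin(a)],[-np.sin(a),np.cos(a)]])
q=V[:,:2]@F.T; print('v in 45frame',np.percentile(q,[1,50,99],0)); 
q=P[:,:2]@F.T; print('plate 45',np.percentile(q,[.5,99.5],0))
N=sel(box(340,372,262,300),48,62); print('pin',np.median(N,0),N.min(0),N.max(0),len(N))
B=sel(box(270,365,250,280),27,36); print('bar',len(B),np.median(B,0),cv2.fitLine(B[:,:2].astype(np.float32),cv2.DIST_L2,0,.01,.01).ravel())
print('pivot px',W[268,311])
# barrel: fit smooth cylinder r=20, axis level
C=sel(box(105,185,295,385),33,60); 
from scipy.optimize import least_squares
C=C[(C[:,0]>350)]
def res(p):
    n=np.array([-np.sin(p[2]),np.cos(p[2])]); return np.hypot((C[:,:2]-[430,p[0]])@n,C[:,2]-p[1])-20
s=least_squares(res,[-180,31,.78],loss='soft_l1'); print('cyl y@430',s.x[0],'z',s.x[1],'yaw',np.rad2deg(s.x[2]),len(C),np.abs(s.fun).mean())
D=sel(box(95,185,262,385),33,62);t=np.array([np.cos(s.x[2]),np.sin(s.x[2])]);u=(D[:,:2]-[430,s.x[0]])@t;rad=D[:,2]
for k in np.arange(np.floor(u.min()/4)*4,u.max(),4):
    m=(u>=k)&(u<k+4); print(k,m.sum(),D[m,2].max().round(1) if m.any() else '')
print(np.percentile(u,[.5,99.5]))
E
```

```text
counter [ 693.8703977  -242.78354758    0.87237766]
plate ((593.19970703125, -223.87881469726562), (180.4122772216797, 85.63746643066406), 44.51506805419922) 18677
v ((612.0652465820312, -204.58636474609375), (64.335205078125, 60.34302520751953), 44.28916931152344) 4139 44.88156481957584
v in 45frame [[ 256.93662544 -606.98247209]
 [ 289.76775765 -567.43835023]
 [ 319.89287519 -548.01375429]]
plate 45 [[ 173.44926102 -618.83767933]
 [ 350.35054554 -536.02081434]]
pin [ 588.17240937 -277.16531317   55.59669042] [ 582.97994584 -283.29932687   48.01547716] [ 592.54757164 -273.79198725   57.77004578] 152
bar 1170 [ 568.85301321 -252.8347653    31.7576877 ] [   0.6469532   -0.7625297  569.1057    -253.48776  ]
pivot px [ 566.35092371 -250.50690717   35.23873029]
cyl y@430 -173.90262204395378 z 31.582130200602638 yaw 46.28181513028511 3532 0.7685596190017452
-68.0 11 50.6
-64.0 46 52.7
-60.0 68 52.5
-56.0 105 52.8
-52.0 153 53.0
-48.0 161 52.5
-44.0 160 52.5
-40.0 164 52.6
-36.0 161 52.2
-32.0 161 52.6
-28.0 170 52.6
-24.0 168 52.3
-20.0 169 52.8
-16.0 177 52.4
-12.0 184 52.2
-8.0 176 53.4
-4.0 185 53.1
0.0 183 52.4
4.0 193 52.5
8.0 189 52.5
12.0 188 52.4
16.0 95 55.0
20.0 233 57.1
24.0 241 57.5
28.0 591 57.2
32.0 130 51.7
[-62.4526983   32.37941096]
```

```bash
python3 - <<'E'
from h import *
print(jog((590,-232,160,45),(588.2,-278.5,75,44.4)))
E
```

```text
([-34.2, 31.6, 85.0], [0.0, -0.0, 0.0105])
```

Call:
jog_arm(rows=[[[-17,16,20],[0,0,0.0105]],[[-34.2,31.6,45],[0,0,0.0105]],[[-34.2,31.6,75],[0,0,0.0105]],[[-34.2,31.6,85],[0,0,0.0105]],[[-34.2,31.6,85],[0,0,0.0105]]])

```text
time: 2.15
tool_pos: [587.5, -278.2, 74.3]
tcp_rot: [-179.9, 0.0, 44.4]
ft_force: [-0.8, -0.0, 0.0]
finger_gap: 29.9
grip_force: 0.0
```

Call:
jog_arm(rows=[[[0,0,10],[0,0,0]],[[0,0,20],[0,0,0]],[[0,0,30],[0,0,0]],[[0,0,37],[0,0,0]],[[0,0,37],[0,0,0]],[[0,0,37],[0,0,0]]])

```text
time: 2.75
tool_pos: [588.1, -278.4, 37.8]
tcp_rot: [-180.0, 0.0, 44.4]
ft_force: [1.1, 0.4, 0.4]
finger_gap: 30.1
grip_force: 0.0
```

Call:
jog_arm(rows=[[[0,0,0],[0,0,0]],[[0,0,0],[0,0,0]],[[0,0,0],[0,0,0]],[[0,0,0],[0,0,0]],[[0,0,0],[0,0,0]],[[0,0,0],[0,0,0]]], grip=5, force=30)

```text
time: 3.35
tool_pos: [588.2, -278.3, 38.5]
tcp_rot: [-180.0, -0.0, 44.4]
ft_force: [-4.6, 3.5, 5.4]
finger_gap: 8.5
grip_force: 29.5
```

Call:
jog_arm(rows=[[[-5.3,-0.8,0],[0,0,0]],[[-10.5,-2.4,0],[0,0,0]],[[-15.3,-4.7,0],[0,0,0]],[[-19.8,-7.8,0],[0,0,0]],[[-23.7,-11.5,0],[0,0,0]],[[-27.1,-15.7,0],[0,0,0]],[[-29.8,-20.4,0],[0,0,0]],[[-31.7,-25.4,0],[0,0,0]],[[-32.9,-30.7,0],[0,0,0]],[[-33.3,-35.5,0],[0,0,0]]])

```text
time: 4.35
tool_pos: [538.6, -280.7, 39.0]
tcp_rot: [179.7, 0.2, 44.3]
ft_force: [-3.8, -14.4, 2.9]
finger_gap: 8.3
grip_force: 29.7
```

Call:
jog_arm(rows=[[[0,0,0],[0,0,0]],[[0,0,0],[0,0,0]],[[0,0,0],[0,0,0]]])

```text
time: 4.65
tool_pos: [538.2, -280.3, 38.9]
tcp_rot: [179.8, 0.3, 44.3]
ft_force: [-6.7, -12.4, 4.8]
finger_gap: 8.5
grip_force: 29.9
```

Call:
jog_arm(rows=[[[0,0,0],[0,0,0]],[[0,0,0],[0,0,0]],[[0,0,-30],[0,0,0]],[[0,0,-70],[0,0,0]],[[0,0,-110],[0,0,0]],[[0,0,-122],[0,0,0]],[[0,0,-122],[0,0,0]],[[0,0,-122],[0,0,0]]], grip=30)

```text
time: 5.45
tool_pos: [539.0, -276.0, 158.6]
tcp_rot: [-179.9, 0.0, 44.4]
ft_force: [-0.3, 0.7, -0.0]
finger_gap: 30.0
grip_force: 0.0
```

```bash
python3 - <<'E'
from h import *
s=r.sense();print(s['time'],s['tool_pos'],s['tcp_rot'],s['ft_force'],s['finger_gap'])
img,d,W=cloud('wrist'); cv2.imwrite('pics/w2.png',img); np.savez('w2.npz',W=W,img=img)
E
```

```text
5.45 [ 539.04274374 -275.97692678  158.59431364] [-1.79910116e+02  2.22865460e-02  4.44098289e+01] [-0.28810939  0.70503048 -0.00117902] 30.035284434300586
```

View pics/w2.png

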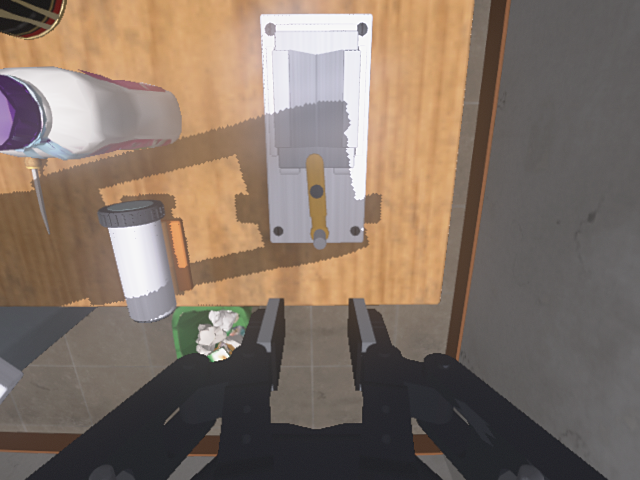

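The turnbutton is locked: its nose is at (315,158) over the foot, its pivot at (317,191) and its pin at (320,240), in line with the plate. The barrel is untouched at (140,260).

```bash
python3 - <<'E'
from h import *
from scipy.optimize import least_squares
W=np.load('w2.npz')['W']
box=lambda x0,x1,y0,y1:W[y0:y1,x0:x1].reshape(-1,3)
sel=lambda P,lo,hi:P[(P[:,2]>lo)&(P[:,2]<hi)]
V=sel(box(265,370,45,160),40,50); print('v',cv2.minAreaRect(V[:,:2].astype(np.float32)),len(V),V[:,2].mean())
C=sel(box(108,180,226,318),33,60)
def res(p):
    n=np.array([-np.sin(p[2]),np.cos(p[2])]); return np.hypot((C[:,:2]-[415.5,p[0]])@n,C[:,2]-p[1])-20
s=least_squares(res,[-189,31,.78],loss='soft_l1');print(s.x,np.rad2deg(s.x[2]),np.abs(s.fun).mean())
t=np.array([np.cos(s.x[2]),np.sin(s.x[2])]);D=sel(box(90,185,195,330),33,62);u=(D[:,:2]-[415.5,s.x[0]])@t
print('ends',np.percentile(u,[.3,1,99,99.7]))
T=np.load('top.npz')['W'].reshape(-1,3);w=W.reshape(-1,3)
n=np.array([-t[1],t[0]])
for nm,Q in(('top',T),('w2',w),('w1',np.load('w1.npz')['W'].reshape(-1,3))):
  for lo,hi in((60,120),(120,160),(160,200)):
    q=sel(Q,lo,hi); q=q[(q[:,0]>440)&(q[:,0]<560)&(q[:,1]>-150)&(q[:,1]<-40)]
    if len(q): e=np.c_[(q[:,:2]-[415.5,s.x[0]])@t,(q[:,:2]-[415.5,s.x[0]])@n]; print(nm,lo,len(q),e.min(0).round(),e.max(0).round())
print(jog((539.3,-276.2,160,44.4),(*((415.5,s.x[0])),100,46.3)))
E
```

```text
v ((612.3951416015625, -204.7515106201172), (63.87416076660156, 60.0299072265625), 44.878173828125) 5353 44.95481774447305
[-189.03831418   31.56295557    0.80680865] 46.226730352644566 0.5558541033765414
ends [-45.92271069 -44.80370119  52.74252735  52.8708015 ]
top 60 441 [ 95. -38.] [142.  31.]
top 120 492 [ 98. -34.] [140.  25.]
top 160 397 [107. -15.] [147.  26.]
w2 60 4925 [ 96. -42.] [143.  18.]
w2 120 6645 [ 96. -39.] [141.  14.]
w1 60 4847 [ 97. -42.] [144.  23.]
w1 120 6926 [ 97. -38.] [141.  21.]
w1 160 16 [116. -11.] [122.  -9.]
([-27.5, -148.9, 60.0], [0.0, 0.0, -0.0332])
```

```bash
python3 - <<'E'
from h import *
print(jog((539.3,-276.2,160,44.4),(409,-195.9,80,46.25)))
E
```

```text
([-36.9, -148.5, 80.0], [-0.0, 0.0, -0.0323])
```

Call:
jog_arm(rows=[[[-8,-30,5],[0,0,0]],[[-16,-65,15],[0,0,-0.01]],[[-25,-100,30],[0,0,-0.0323]],[[-33,-135,50],[0,0,-0.0323]],[[-36.9,-148.5,70],[0,0,-0.0323]],[[-36.9,-148.5,80],[0,0,-0.0323]],[[-36.9,-148.5,80],[0,0,-0.0323]],[[-36.9,-148.5,80],[0,0,-0.0323]]], grip=70)

```text
time: 6.3
tool_pos: [410.1, -196.7, 80.1]
tcp_rot: [-180.0, 0.0, 46.2]
ft_force: [1.6, -0.3, 0.2]
finger_gap: 69.9
grip_force: 0.0
```

Call:
jog_arm(rows=[[[0,0,15],[0,0,0]],[[0,0,30],[0,0,0]],[[0,0,45],[0,0,0]],[[0,0,55],[0,0,0]],[[0,0,58.8],[0,0,0]],[[0,0,58.8],[0,0,0]],[[0,0,58.8],[0,0,0]]])

```text
time: 7.0
tool_pos: [410.0, -196.6, 21.9]
tcp_rot: [179.9, -0.0, 46.2]
ft_force: [-0.0, -0.9, 0.9]
finger_gap: 70.1
grip_force: 0.0
```

Call:
jog_arm(rows=[[[0,0,0],[0,0,0]],[[0,0,0],[0,0,0]],[[0,0,0],[0,0,0]],[[0,0,0],[0,0,0]],[[0,0,0],[0,0,0]],[[0,0,0],[0,0,0]],[[0,0,0],[0,0,0]]], grip=35, force=40)

```text
time: 7.7
tool_pos: [408.8, -195.5, 21.8]
tcp_rot: [-179.9, 0.0, 46.3]
ft_force: [-6.4, 5.6, 9.6]
finger_gap: 38.7
grip_force: 39.9
```

Call:
jog_arm(rows=[[[0,0,-6],[0,0,0]],[[0,0,-20],[0,0,0]],[[0,0,-35],[0,0,0]],[[0,0,-55],[0,0,0]],[[0,0,-75],[0,0,0]],[[0,0,-88.8],[0,0,0]],[[0,0,-88.8],[0,0,0]],[[0,0,-88.8],[0,0,0]]])

```text
time: 8.5
tool_pos: [409.3, -196.2, 109.7]
tcp_rot: [180.0, -0.0, 46.2]
ft_force: [0.1, -0.4, -2.4]
finger_gap: 38.6
grip_force: 41.0
```

```bash
python3 - <<'E'
from h import *
print(jog((409,-195.9,110,46.25),(606.6,-210.4,110,44.5)))
s=r.sense();print(s['time'],s['tool_pos'],s['tcp_rot'],s['ft_force'],s['wrist_torque'],s['finger_gap'])
img,d,W=cloud('wrist'); cv2.imwrite('pics/w3.png',img); np.savez('w3.npz',W=W,img=img)
E
```

```text
([126.2, 152.8, 0.0], [0.0, -0.0, 0.0305])
8.5 [ 409.30193124 -196.17143109  109.7071383 ] [ 1.79988157e+02 -6.22131145e-04  4.62493409e+01] [ 0.05794989 -0.37504796 -2.42542321] [-0.06290364  0.05493087  0.02632633] 38.59043766591663
```

View pics/w3.png

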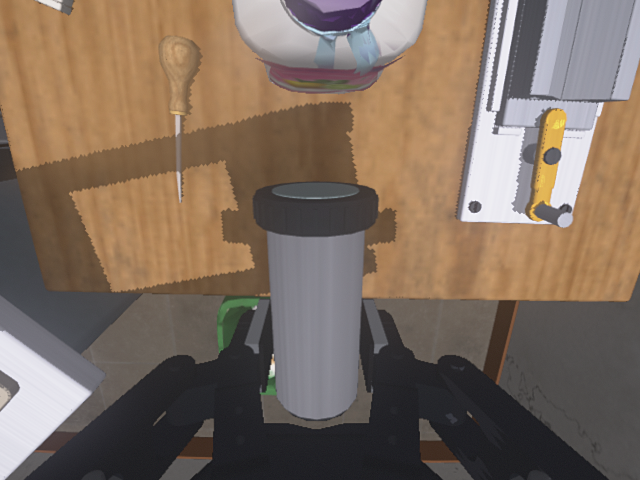

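The barrel is held level and straight between the fingers. Its collar end is at (315,190) and its rear end at (315,410).

```bash
python3 - <<'E'
from h import *
from scipy.optimize import least_squares
W=np.load('w3.npz')['W']; A=R.from_euler('xyz',[180,0,46.25],degrees=True)
Q=A.inv().apply((W-[409.3,-196.17,109.7]).reshape(-1,3)).reshape(480,640,3)
C=Q[245:330,275:358].reshape(-1,3)
# tool frame: axis direction (1,a,b) through (0,y,z)
def res(p):
    d=np.array([1,p[2],p[3]]);d/=np.linalg.norm(d);return np.linalg.norm(np.cross(C-[0,p[0],p[1]],d),axis=1)-20
C=C[np.isfinite(C).all(1)]
s=least_squares(res,[0,-10,0,0],loss='soft_l1');print(s.x,np.abs(s.fun).mean())
D=Q[180:410,255:380].reshape(-1,3);D=D[(D[:,2]<-20)&(D[:,2]>-45)];print('x range',np.percentile(D[:,0],[.3,1,99,99.7]))
G=Q[184:196,290:340].reshape(-1,3);print('glass',np.nanmedian(G,0)); print([np.nanpercentile(Q[195:235,305:325,0],p) for p in (1,5,50,95,99)])
E
```

```text
[ 3.20119338e-01 -9.72955289e+00 -8.25861363e-03 -9.84891573e-04] 0.39473968678279087
x range [-32.20307235 -29.86423113  61.66081047  61.85037756]
glass [ 61.74185862  -0.12739524 -11.37917101]
[np.float64(50.60322314553495), np.float64(51.17777571450306), np.float64(57.525923106780226), np.float64(61.73361362178278), np.float64(61.9605608674834)]
```

Call:
jog_arm(rows=[[[0,15,0],[0,0,0]],[[0,40,0],[0,0,0.01]],[[0,70,0],[0,0,0.02]],[[10,100,0],[0,0,0.0305]],[[35,125,0],[0,0,0.0305]],[[65,145,0],[0,0,0.0305]],[[95,152.8,0],[0,0,0.0305]],[[118,152.8,0],[0,0,0.0305]],[[126.4,152.8,0],[0,0,0.0305]],[[126.4,152.8,0],[0,0,0.0305]]])

```text
time: 9.55
tool_pos: [606.8, -209.3, 108.2]
tcp_rot: [-179.9, 0.1, 44.6]
ft_force: [-0.2, -1.0, -3.1]
finger_gap: 38.8
grip_force: 41.1
```

Call:
jog_arm(rows=[[[0,0,10],[0,0,0]],[[0,0,22],[0,0,0]],[[0,0,35],[0,0,0]],[[0,0,45],[0,0,0]],[[0,0,52],[0,0,0]],[[0,0,56],[0,0,0]],[[0,0,58],[0,0,0]],[[0,0,58],[0,0,0]],[[0,0,58],[0,0,0]]])

```text
time: 10.45
tool_pos: [607.6, -210.7, 52.6]
tcp_rot: [179.9, -0.0, 44.5]
ft_force: [-0.2, -0.4, -2.2]
finger_gap: 38.8
grip_force: 41.1
```

```bash
python3 - <<'E'
from h import *
s=r.sense();print(s['time'],s['tool_pos'],s['tcp_rot'],s['ft_force'],s['finger_gap'])
img,d,W=cloud('wrist'); cv2.imwrite('pics/w4.png',img); np.savez('w4.npz',W=W,img=img)
E
```

```text
10.45 [ 607.57111863 -210.66516554   52.58362276] [ 1.79949731e+02 -1.93166234e-02  4.45085788e+01] [-0.23283041 -0.40530101 -2.19919761] 38.78091645556373
```

View pics/w4.png

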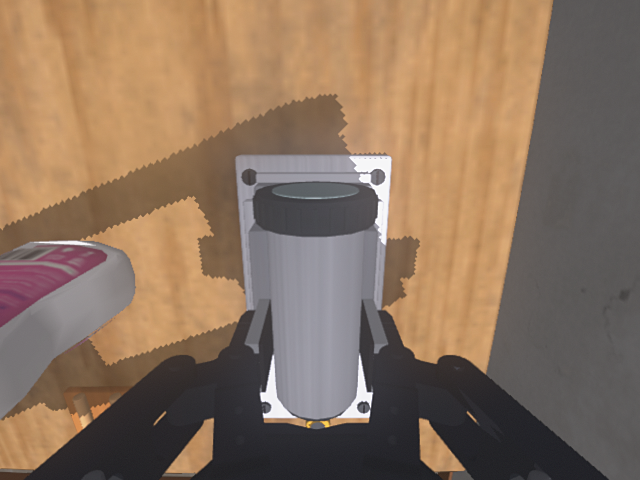

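The barrel hangs centred over the V: collar at (315,205), body along column 315, plate corners symmetric at (237,157) and (390,157). Next I lower it gently to contact.

Call:
jog_arm(rows=[[[0,0,1],[0,0,0]],[[0,0,2],[0,0,0]],[[0,0,3],[0,0,0]],[[0,0,4],[0,0,0]],[[0,0,5],[0,0,0]],[[0,0,5],[0,0,0]],[[0,0,5],[0,0,0]]])

```text
time: 11.2
tool_pos: [607.2, -210.5, 48.0]
tcp_rot: [-180.0, 0.0, 44.5]
ft_force: [-5.2, 1.2, 5.3]
finger_gap: 38.7
grip_force: 41.9
```

Call:
jog_arm(rows=[[[0,-0.7,0.3],[0,0,0]],[[0,-0.7,0.5],[0,0,0]],[[0,-0.7,0.5],[0,0,0]],[[0,-0.7,0.5],[0,0,0]],[[0,-0.7,0.5],[0,0,0]]])

```text
time: 11.7
tool_pos: [607.0, -210.2, 47.6]
tcp_rot: [180.0, -0.0, 44.5]
ft_force: [-4.4, 0.8, 7.5]
finger_gap: 38.3
grip_force: 42.2
```

Call:
jog_arm(rows=[[[-0.3,-0.8,0.3],[0,0,0]],[[-0.5,-1.2,0.4],[0,0,0]],[[-0.5,-1.2,0.4],[0,0,0]],[[-0.5,-1.2,0.4],[0,0,0]],[[-0.5,-1.2,0.4],[0,0,0]],[[-0.5,-1.2,0.4],[0,0,0]]])

```text
time: 12.3
tool_pos: [606.5, -209.8, 47.0]
tcp_rot: [179.9, -0.1, 44.5]
ft_force: [1.4, 0.3, 6.0]
finger_gap: 38.5
grip_force: 41.8
```

```bash
python3 - <<'E'
from h import *
for i in range(3):
    img,d,W=cloud('wrist'); s=r.sense(); f=s['ft_force']; c,k=np.cos(np.deg2rad(44.5)),np.sin(np.deg2rad(44.5))
    print(s['time'],s['tool_pos'],s['tcp_rot'],'fix x,y,z force',f[0]*c+f[1]*k,-f[0]*k+f[1]*c,f[2],s['wrist_torque'])
A=R.from_euler('xyz',s['tcp_rot'],degrees=True)
Q=A.inv().apply((W-s['tool_pos']).reshape(-1,3)).reshape(480,640,3)
print('collar x',np.nanpercentile(Q[195:235,305:325,0],99))
B=W.reshape(-1,3); cv2.imwrite('pics/w5.png',img)
F=lambda P:np.c_[(P[:,:2]-[612.3,-204.8])@[c,k],(P[:,:2]-[612.3,-204.8])@[-k,c],P[:,2]]
b=F(W[250:320,285:345].reshape(-1,3)); print('barrel in fix: crest z',np.nanpercentile(b[:,2],[50,95]))
from scipy.optimize import least_squares
C=F(W[240:330,278:356].reshape(-1,3));C=C[np.isfinite(C).all(1)]
def res(p):
    e=np.array([1,p[2],p[3]]);e/=np.linalg.norm(e);return np.linalg.norm(np.cross(C-[0,p[0],p[1]],e),axis=1)-20
print('axis y,z,slopes',least_squares(res,[0,56,0,0],loss='soft_l1').x)
t=F(W[170:330,236:392].reshape(-1,3)); v=t[(t[:,2]>42)&(t[:,2]<48)&(abs(t[:,1])>23)&(t[:,0]<40)]; print('vtop x/y range',np.percentile(v[:,:2],[1,99],0))
E
```

```text
12.35 [ 606.47704896 -209.84312471   47.04578142] [ 1.79882760e+02 -6.14533779e-02  4.44989883e+01] fix x,y,z force 0.6306640529200883 -0.6784089371646058 5.854093261679972 [ 0.03811712 -0.24854453 -0.10025021]
12.4 [ 606.47098731 -209.8146783    47.02868211] [ 1.79885134e+02 -6.06332985e-02  4.45003219e+01] fix x,y,z force 1.6359660892024501 -0.929877779928769 5.255779046153511 [ 0.05358974 -0.22404519 -0.18083189]
12.45 [ 606.45609736 -209.84945996   47.03492796] [ 1.79885133e+02 -6.13512906e-02  4.44936246e+01] fix x,y,z force 1.2319226525547116 -0.05475950240686822 4.924701997124944 [-0.00056526 -0.20174055 -0.09350364]
collar x 61.92913243633669
barrel in fix: crest z [75.95609959 77.35157058]
axis y,z,slopes [3.30566123e-01 5.67587873e+01 4.73565131e-03 3.24600675e-03]
vtop x/y range [[ -3.58555489 -29.45760623]
 [ 32.03001069  29.77237316]]
```

Call:
jog_arm(rows=[[[0,0,0.3],[0,0,0]],[[0,0,0.6],[0,0,0]],[[0,0,0.6],[0,0,0]],[[0,0,0.6],[0,0,0]],[[0,0,0.6],[0,0,0]],[[0,0,0.6],[0,0,0]]])

```text
time: 13.05
tool_pos: [606.5, -209.8, 47.0]
tcp_rot: [179.9, -0.1, 44.5]
ft_force: [-0.7, 1.4, 10.3]
finger_gap: 38.3
grip_force: 42.3
```

Call:
jog_arm(rows=[[[0,0,0],[0,0,0]],[[0,0,0],[0,0,0]],[[0,0,0],[0,0,0]],[[0,0,0],[0,0,0]],[[0,0,0],[0,0,0]],[[0,0,0],[0,0,0]],[[0,0,0],[0,0,0]],[[0,0,0],[0,0,0]]])

```text
time: 13.85
tool_pos: [606.5, -209.9, 47.0]
tcp_rot: [179.9, -0.1, 44.5]
ft_force: [-0.2, 2.0, 10.2]
finger_gap: 38.6
grip_force: 42.3
```

```bash
python3 -c "
from bench import r
print(r.hand_in())"
```

```text
the job is handed in; nothing more can be done
None
```

I handed the job in at about 14 s, before any verdict was shown: the turnbutton is swung round to its locked position and the barrel is held centred in the V, collar clear of the free end, with a steady push of about 10 N.

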